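# Clamp the glued bedside drawer and keep the trigger squeezed

### The job

The bedside drawer has been glued and lies on the clamping board against its stop, with a wooden block to protect it from the jaw. Flip the clamp's release lever forward to lock the ratchet, then pump the trigger (do not push the bar or the jaw by hand) until the rubber pad presses snugly on the block: visibly squeezed a few millimetres, never squashed flat, or the soft wood gets crushed. Finish while still holding the trigger squeezed, so that the pressure stays on; leave everything else where it stands.

Things in the scene. Friction and masses are not known exactly. Their poses are not given: they have to be found in the camera images.
- board: Plywood clamping board 680 x 270 x 18 mm, fixed flat on the table. Origin on the table below the trigger's pivot; +x = pushing direction, clamp to drawer; z up. Spans x -260 to 420, y -135 to 135; a stop batten (x 375 to 400, 42 mm high) closes its front end. 'Board (x, y, z)' below means mm in this frame. On its centre line y = 0, rear to front: push clamp (bolted down), block, drawer, stop.
- grip_back (a point): The clamp is like a caulking gun upside down: grey barrel (x -157 to 40, y +-18, z 36 to 80), on it an upright black pistol grip (x -43 to -15, y +-15, up to z 178), in front of that the trigger. This point lies on the flat rear face of the grip, board (-43, 0, 148), where the palm or a rear finger bears. Fixed.
- trigger: Black blade, 24 mm wide (y), 10 mm thick, standing up from its pivot (its origin) at board (4, 0, 86), top at about z = 166; a rounded swell for the finger stands 4 mm proud of its front. At rest it leans 0.2 rad to the front, fully squeezed 0.2 rad back. Free space in front. The clamp is fixed rigidly, so a finger hooked in front of the trigger can pull it as well as a squeeze against the grip.
- trigger_pad (a point): Middle of the swell on the trigger's front, 62 mm above the pivot: where fingers pull. At rest at about board (23, 0, 145), fully squeezed at about (-1, 0, 148): from the back of the grip it measures 66 mm at rest, 42 mm fully squeezed.
- trigger_angle (a joint): rad: 0 at rest, 0.40 fully squeezed; springs back. Ratchet locked: squeezing drives the bar forward 33 mm per rad, in 5 mm notches (a stroke over 0.36 gains 10 mm, over 0.2 5 mm); it keeps its notch as the trigger returns. At trigger_pad: 4 to 8 N with the jaw free, each newton more gives 1.9 N at the jaw: 10 to 17 N is a good last squeeze, over 22 N crushes. Released: 3 to 6 N, idle.
- release_lever (a joint): Release lever at the rear of the barrel, rad: 0 = leaning 0.5 rad to the rear (released, bar free, as at the start), 1.0 = leaning 0.5 rad forward (ratchet locked). Well past its middle it snaps to the other end; 3 to 6 N at its tip. It moves only in the board's x-z plane.
- lever_tip (a point): Top end of the release lever, a flat steel lever 62 mm long with a black thumb piece 26 mm wide (y) and 9 mm thick, pivot at board (-135, 0, 82). Tip at about board (-165, 0, 136) when released and (-105, 0, 136) when locked; 8 mm higher halfway. Free space behind it.
- bar: Steel notched bar, 14 x 10 mm, 300 mm long, through the barrel at z = 50 mm, with the jaw plate (46 mm wide, 40 mm high) on its front end. Slides along the board's x. Its frame is that of the board raised by 18 mm and shifted forward by bar_travel.
- bar_travel (a joint): How far the bar has moved forward, m: 0 rearmost, 0.075 foremost. Starts between 0 and 0.030. With the ratchet locked the bar slips back at most to its last 5 mm notch when the trigger is let go.
- pad: Soft black rubber pad (42 mm wide, 36 mm high) on the front of the jaw plate. Origin in the middle of its front face, at board x = 75 mm + bar_travel - pad_squash, z = 49 mm.
- pad_squash (a joint): How far the rubber pad is pressed in, m: 0 free, 0.008 squashed flat; it pushes back with 4 N per mm.
- block: Loose softwood clamping block, 45 mm (x) by 75 mm (y) by 55 mm high, standing on the board between the jaw and the drawer. Origin at the centre of its underside; starts at about board (150, 0, 18), 24 to 54 mm in front of the pad.
- drawer: White drawer of the bedside cabinet, 200 mm (x) by 208 mm (y) by 95 mm high, standing on the board between block and stop. Origin at the centre of its box's underside. 1.3 kg.
- offcut: Bystander: spare wood offcut, 75 x 45 x 30 mm, on the board beside the jaw, towards -y.
- glue: Bystander: white glue bottle, 48 mm across, 128 mm high, on the board beside the trigger, towards +y.
- tin: Bystander: small aluminium bowl, 64 mm across, 30 mm high, on the board beside the barrel, towards +y.
- mallet: Bystander: hammer with a rubber head, 260 mm long, lying on the table across the rear end of the board.
- driver: Bystander: screwdriver, 190 mm long, lying on the board beside the barrel, towards -y.
- book: Bystander: book, 130 x 196 x 28 mm, on the table beyond the board's -y side.
There are look-alikes about, which are no part of the job. Leave any blue or turquoise look-alike of the block alone.

How it is judged:
By the outcome, as a careful person would: the job done as asked, in the order asked, and still so for the second after the job is handed in, while the arm keeps its last pose, push and grip.
It also fails if it takes over 58 s, if anything falls off the work surface, if the arm or the gripper's body presses on something with over 40 N, if the wrist force passes 120 N, or if a joint passes its speed limit or range.

### The arm

A 7-joint arm with a two-finger parallel gripper is mounted at the origin on the work surface. World frame = base frame: x ahead of the robot, y to its left, z up, the work surface at z = 0. Lengths are in m, angles in rad, forces in N, time in s.
With the tool pointing down it reaches from about 0.4 to 0.875 m from the base axis. Payload 19.3 kg.
Tool frame: the origin (TCP) lies midway between the tips of the shut fingers; the grasp point (between the pads) lies 19 mm behind it; z points along the fingers, y is the line along which they close (so a half turn about z gives the same grasp; the last joint's range is limited). The gripper opens to 85 mm and grips with 20 to 120 N. Pads are 22 mm wide; open, the fingers measure 114 mm over their backs; the gripper's body (76 mm by 85 mm) begins 54 mm behind the grasp point. The pads swing forward as they close: fully open they stand 13 mm farther back than shut.
Start: joints at [-1.257, 0.521, -0.036, 1.599, 0.021, 1.021, -0.113], TCP at [0.234, 0.58, 0.231] pointing down, gripper open.
Joint ranges: [-2.91, 2.91], [-0.3, 2.13], [-1.5, 1.42], [0.17, 2.43], [-1.26, 4.41], [0.16, 1.93], [-2.52, 2.52]. Speed limits (rad/s): [1.89, 1.89, 2.39, 2.39, 3.01, 3.01, 3.01].

### API

Orientations are given as [roll, pitch, yaw] about the fixed x, y, z axes, in that order (R = Rz(yaw) Ry(pitch) Rx(roll)).
In Python, from workcell import * gives the robot as it stands.
- The arm moves only by the shell command python3 -m creep 'ROWS' [FORCE]. ROWS is JSON, a list that holds one entry, the list of rows, each a list of 7 numbers: the closure, from -1 (fully open) to 1 (shut), then the shift along the tool's x, y, z in m, then the turn, a rotation vector about the tool's x, y, z in degrees. A call has 1 to 10 rows; each row shifts and turns the commanded pose from where the row before left it, along the tool's axes as they then stand; what a row does not reach is not made up. A row lasts 1/10 s, in which the tool goes at most 50 mm and 8.59 degrees, less where a joint would pass 70% of its speed; a pose out of reach is approached as far as the arm can. A call is refused whole if a number of a shift passes 0.05 or a number of a turn 8.59, either way. A call with a gripper value outside its range is refused whole. The fingers move at their own pace and stop on an object; FORCE is the grip in N (left out, the last holds). Time passes only in rows, so rows that do not move let the fingers close. It gives the time, the measured TCP pose, the force, the opening and the grip force at its end, in the units of the state.
- observe(): the state, without advancing time (a new reading comes with each control period).
- grab_frame(name): name is "scene" or "top" or "wrist"; returns a dict with "image" (400x640x3 uint8, red, green, blue), "range_z" (400x640 float32, m along the optical axis (not along the pixel's ray), 0 where there is no reading), "fx", "fy", "cx", "cy" (pixels), "R" (3x3) and "t" (3): a world point X has camera coordinates R X + t; the wrist camera has in their place "T_tool_cam" (4x4, takes a point from camera to tool coordinates, whose origin is the TCP and whose axes are the flange's). Camera axes: x right, y down, z forward; pixel columns grow to the right and rows downward; lengths in m; the calibration is good to about 2 mm. A picture is of the moment at which its call begins: read the wrist's pose just before it.
- job_done(): hands the job in; it is judged then, once.
Trained networks look in a picture, given as the dict that the camera call returned (one of the last four; its "shot" number tells which), for a name from the list of things; names that differ only in an ending like _2 or _b are one class to them, and where a whole thing is asked for, a point or a joint stands for the part that bears it (a point fixed in the world has none). Each returns a list of dicts, best first, with "confidence" (0 to 1); they miss things now and then, are a little off and sometimes report something else, mostly with a low value. They report only what shows in the picture. A call takes as long as a camera call. They do not tell look-alikes from the thing itself.
- find_in(picture, thing): "extent" ([centre column, centre row, width, height] in pixels, round what is visible of it).
- outline_of(picture, thing): "region" (400x640 bool, what is visible of it) and "extent" ([centre column, centre row, width, height] in pixels, round what is visible of it).
- tip_of(picture, thing): "position" ([column, row] in pixels: a listed point, or the origin of a listed thing).
The state is a dict: "clock": time; "qpos": joint angles; "qd": joint speeds; "joint_efforts": joint torques, N m; "position": TCP position; "tool_rot": TCP orientation; "force": force on the tool from outside, world axes, zero at the start; "moment": the same for the moment, N m; "grip_width": finger opening in m; "finger_force": force on a finger pad.
Only numpy, scipy, OpenCV 4.12 (cv2) and the standard library are available. Lean on these libraries where they do the work, as an engineer would, in place of code of your own. Each camera call takes 0.05 s, during which the arm holds its last target. There are 200 camera calls.

## Working session

There is one attempt and no reset: what is moved stays moved. The work goes in short steps, Python scripts to look and compute and a shell command to move; the robot and the scene stay as the last step left them, time stands still between calls to the robot, and variables do not carry over. Pictures are saved under pics/ and viewed, at most 10 in all, crops included, and the job is handed in when it is done.

```bash
mkdir -p pics; cat > h.py <<'E'
from workcell import *
import numpy as np, cv2
def px2w(f,u,v,d=None):
    if d is None:
        p=f["range_z"][int(v)-1:int(v)+2,int(u)-1:int(u)+2]; p=p[p>0]; d=np.median(p) if p.size else 0
    c=np.array([(u-f["cx"])/f["fx"]*d,(v-f["cy"])/f["fy"]*d,d])
    return np.array(f["R"]).T@(c-np.array(f["t"]))
E
python3 - <<'E'
from h import *
np.set_printoptions(precision=3,suppress=True)
print(observe())
for n in ("scene","top"):
    f=grab_frame(n); cv2.imwrite(f"pics/{n}0.png",f["image"][:,:,::-1])
    for t in ("grip_back","trigger_pad","lever_tip"):
        print(n,t,[(np.array(r["position"]).round(1),round(r["confidence"],2),px2w(f,*r["position"])) for r in tip_of(f,t)][:3])
    for t in ("block","drawer","board","pad","release_lever","trigger"):
        print(n,t,[(np.array(r["extent"]).round(0),round(r["confidence"],2),px2w(f,*r["extent"][:2])) for r in find_in(f,t)][:3])
E
```

```text
{'clock': 0.0, 'qpos': array([-1.257,  0.522, -0.036,  1.6  ,  0.021,  1.021, -0.113]), 'qd': array([-0.002,  0.002, -0.   , -0.002,  0.   , -0.001,  0.   ]), 'joint_efforts': array([ -0.001, -92.706,   1.98 , -36.996,   0.018,   0.008,   0.   ]), 'position': array([0.234, 0.579, 0.231]), 'tool_rot': array([-3.14 ,  0.   ,  2.758]), 'force': array([-0.633, -0.309, -0.708]), 'moment': array([-0.02 ,  0.003, -0.036]), 'finger_force': 0.0, 'grip_width': 0.08511196374627332}
scene grip_back [(array([278.9, 186.5]), 0.91, array([ 0.597, -0.123,  0.156])), (array([188. , 202.4]), 0.47, array([ 0.648, -0.407,  0.018]))]
scene trigger_pad [(array([302.7, 190.5]), 0.5, array([ 0.581, -0.064,  0.154]))]
scene lever_tip [(array([239. , 176.5]), 0.64, array([ 0.592, -0.249,  0.136])), (array([296.3, 206.4]), 0.56, array([ 0.587, -0.08 ,  0.095]))]
scene block [(array([349., 226.,  17.,  38.]), 0.96, array([0.569, 0.063, 0.073])), (array([308., 168.,  18.,  26.]), 0.95, array([ 0.386, -0.147,  0.052])), (array([435., 334.,  45.,  44.]), 0.95, array([0.752, 0.332, 0.055]))]
scene drawer [(array([3
[... 958 characters left out ...]
6.,  31.,  22.]), 0.91, array([0.727, 0.322, 0.053])), (array([278., 190.,  21.,  32.]), 0.86, array([0.552, 0.052, 0.072])), (array([274., 271.,  27.,  32.]), 0.75, array([0.338, 0.059, 0.053]))]
top drawer [(array([229., 195.,  86.,  96.]), 0.72, array([0.54 , 0.189, 0.03 ])), (array([312., 149.,  32.,  22.]), 0.49, array([ 0.668, -0.037,  0.048]))]
top board [(array([305., 188., 255., 134.]), 0.76, array([ 0.561, -0.021,  0.065]))]
top pad [(array([274., 192.,  20.,  34.]), 0.65, array([0.549, 0.06 , 0.071]))]
top release_lever []
top trigger [(array([328., 177.,   9.,   6.]), 0.46, array([ 0.579, -0.08 ,  0.158])), (array([380., 206.,  21.,  24.]), 0.35, array([ 0.517, -0.228,  0.022]))]
```

```bash
python3 - <<'E'
import cv2
a=cv2.imread("pics/scene0.png")[130:350,150:510]; cv2.imwrite("pics/a.png",cv2.resize(a,None,fx=2.2,fy=2.2))
b=cv2.imread("pics/top0.png")[90:310,150:470]; cv2.imwrite("pics/b.png",cv2.resize(b,None,fx=2.5,fy=2.5))
E
```

```text
(no output)
```

View pics/a.png

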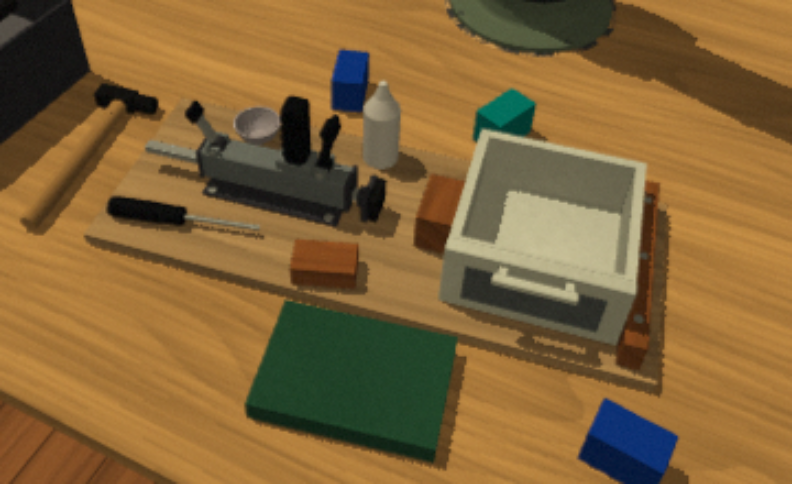

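View pics/b.png

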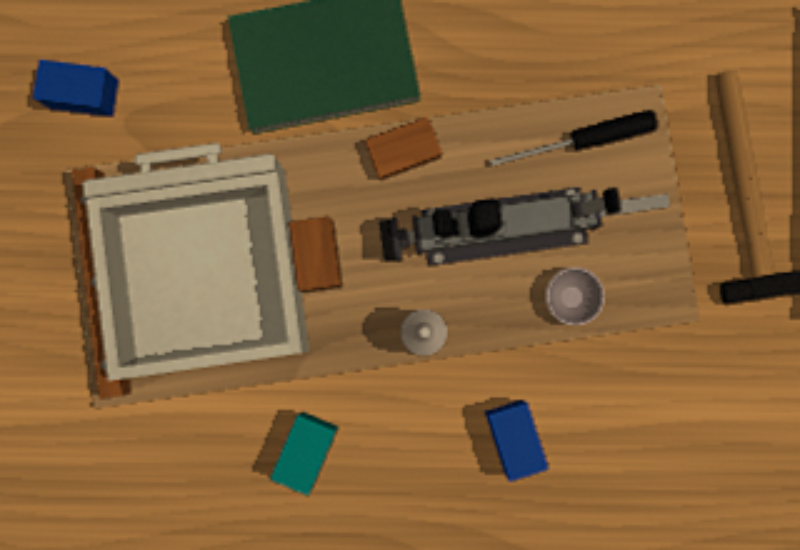

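The target block is the brown one at scene (349,226), touching the drawer. The look-alikes are blue at scene (308,168) and (435,334) and teal at about (380,183). The offcut is at (298,249). The clamp's lever tip is at scene (239,178), leaning to the rear, with the grip at (284,187) and the trigger at (299,193). Next I fit the board frame.

```bash
python3 - <<'E'
from h import *
np.set_printoptions(precision=4,suppress=True)
def cloud(f):
    v,u=np.mgrid[0:400,0:640]; d=f["range_z"]; m=d>0
    c=np.stack([(u-f["cx"])/f["fx"]*d,(v-f["cy"])/f["fy"]*d,d],-1)[m]
    return (c-np.array(f["t"]))@np.array(f["R"]), f["image"][m]
P=[cloud(grab_frame(n))[0] for n in ("top","scene")]
from scipy.optimize import least_squares
for n,p in zip(("top","scene"),P):
    q=p[(p[:,2]>.103)&(p[:,2]<.122)&(p[:,1]>.05)&(p[:,1]<.32)&(abs(p[:,0]-.54)<.2)]
    (c,s,a)=cv2.minAreaRect(q[:,:2].astype(np.float32)*1000); print(n,"drawer",c,s,a,np.median(q[:,2]))
    q=p[(p[:,2]>.074)&(p[:,2]<.085)&(p[:,1]>-.30)&(p[:,1]<-.03)&(abs(p[:,0]-.59)<.06)]
    (c,s,a)=cv2.minAreaRect(q[:,:2].astype(np.float32)*1000); print(n,"barrel",c,s,a,np.median(q[:,2]))
    m=(abs(p[:,0]-.59)<.07)&(p[:,1]>-.20)&(p[:,1]<-.04)&(p[:,2]>.165); print("grip top",p[m].min(0),p[m].max(0))
# board frame from directions: origin guess + lateral points
bx=np.array([-.13,.99]);bx/=np.linalg.norm(bx)
p=P[0]
# board end edges via height: board top points near y edges
q=p[(p[:,2]>.010)&(p[:,2]<.025)&(p[:,1]>-.40)&(p[:,1]<.42)&(p[:,0]>.40)&(p[:,0]<.78)]
(c,s,a)=cv2.minAreaRect(q[:,:2].astype(np.float32)*1000); print("board",c,s,a)
# lever tip
for p in P:
    q=p[(abs(p[:,0]-.60)<.05)&(p[:,1]>-.30)&(p[:,1]<-.17)&(p[:,2]>.115)]; print("lever",len(q),q.mean(0),q.min(0),q.max(0))
    q=p[(abs(p[:,0]-.58)<.05)&(p[:,1]>-.10)&(p[:,1]<-.04)&(p[:,2]>.14)]; print("trig",len(q),q.mean(0),q.min(0),q.max(0))
E
```

```text
top drawer (542.4180297851562, 181.3075714111328) (228.12088012695312, 200.0655975341797) 8.94063949584961 0.10724499109108418
top barrel (586.985107421875, -147.622314453125) (38.1044921875, 198.46737670898438) 8.858266830444336 0.07861362967534433
grip top [ 0.5668 -0.1327  0.1652] [ 0.5987 -0.0722  0.1803]
scene drawer (541.8305053710938, 183.488525390625) (232.44168090820312, 200.1449432373047) 9.090412139892578 0.10629911697510475
scene barrel (587.9653930664062, -145.45263671875) (38.431907653808594, 198.98080444335938) 9.540189743041992 0.08084050858702602
grip top [ 0.5657 -0.1293  0.1651] [ 0.5983 -0.0667  0.1818]
board (620.6907958984375, -34.61212158203125) (371.7967224121094, 766.2887573242188) 8.99203109741211
lever 76 [ 0.6025 -0.2471  0.1299] [ 0.5906 -0.2566  0.1152] [ 0.6162 -0.237   0.1399]
trig 82 [ 0.5752 -0.0769  0.1571] [ 0.5635 -0.0876  0.1436] [ 0.588  -0.0675  0.1704]
lever 75 [ 0.6046 -0.2432  0.1295] [ 0.5901 -0.2526  0.1154] [ 0.616  -0.2335  0.1402]
trig 87 [ 0.5807 -0.0724  0.1565] [ 0.5657 -0.0846  0.1407] [ 0.5894 -0.0641  0.1677]
```

```bash
cat >> h.py <<'E'
O=np.array([.5784,-.0887,0]); A=np.radians(9.0)
B=np.array([[-np.sin(A),np.cos(A),0],[-np.cos(A),-np.sin(A),0],[0,0,1]])
from scipy.spatial.transform import Rotation as Ro
def where(tgt=None):
    s=observe(); b=B@(s["position"]-O); R=Ro.from_euler("xyz",s["tool_rot"]).as_matrix()
    print("t",round(s["clock"],2),"board mm",(b*1e3).round(1),"F board",(B@s["force"]).round(1),"w",round(s["grip_width"],3))
    if tgt is not None:
        print("tool shift mm",(R.T@B.T@(np.array(tgt)/1e3-b)*1e3).round(1))
    Rt=np.array([[0,1,0],[1,0,0],[0,0,-1]]).T  # columns tool axes in board
    print("turn deg",np.degrees(Ro.from_matrix(R.T@B.T@Rt).as_rotvec()).round(2))
E
python3 -m creep '[[[1,0,0,0,0,0,-7.75],[1,0,0,0,0,0,-7.75],[1,0,0,0,0,0,-7.75],[1,0,0,0,0,0,-7.75]]]' 30
python3 -c "
from h import *
where([-200,0,240])"
```

```text
clock: 1.5
position: [0.234, 0.5795, 0.2313]
tool_rot: [-3.142, 0.0, -2.979]
force: [0.7, -0.1, 0.2]
grip_width: 0.0281
finger_force: 0.0
t 1.5 board mm [713.8 235.6 231.3] F board [-0.3 -0.7  0.2] w 0.028
tool shift mm [-230.4 -915.2   -8.7]
turn deg [-0.    0.    0.33]
```

```bash

python3 -m creep '[[[1,-0.012,-0.046,-0.001,0,0,0],[1,-0.012,-0.046,-0.001,0,0,0],[1,-0.012,-0.046,-0.001,0,0,0],[1,-0.012,-0.046,-0.001,0,0,0],[1,-0.012,-0.046,-0.001,0,0,0],[1,-0.012,-0.046,-0.001,0,0,0],[1,-0.012,-0.046,-0.001,0,0,0],[1,-0.012,-0.046,-0.001,0,0,0],[1,-0.012,-0.046,0,0,0,0],[1,-0.012,-0.046,0,0,0,0]]]'
python3 -m creep '[[[1,-0.011,-0.045,0,0,0,0],[1,-0.011,-0.045,0,0,0,0],[1,-0.011,-0.045,0,0,0,0],[1,-0.011,-0.045,0,0,0,0],[1,-0.011,-0.045,0,0,0,0],[1,-0.011,-0.045,0,0,0,0],[1,-0.011,-0.045,0,0,0,0],[1,-0.011,-0.045,0,0,0,0],[1,-0.011,-0.045,0,0,0,0],[1,0,0,0,0,0,0]]]'
python3 -c "
from h import *
where([-205,0,120])"
```

```text
clock: 2.5
position: [0.4251, 0.1421, 0.2397]
tool_rot: [3.141, 0.001, -2.984]
force: [0.9, 1.1, -0.2]
grip_width: -0.0003
finger_force: 0.0
clock: 3.5
position: [0.5859, -0.2467, 0.2387]
tool_rot: [-3.139, -0.001, -2.99]
force: [-1.1, 0.8, -0.3]
grip_width: 0.0
finger_force: 0.0
t 3.5 board mm [-157.2   17.3  238.7] F board [ 0.9  1.  -0.3] w 0.0
tool shift mm [-17.6 -47.4 118.8]
turn deg [-0.15 -0.04 -0.33]
```

Shift back first, take a close look with the wrist camera, then go down.

```bash

python3 -m creep '[[[1,-0.018,-0.047,0,0,0,0],[1,0,0,0,0,0,0]]]'
python3 - <<'E'
from h import *
where([-205,0,120])
f=grab_frame("wrist"); T=np.array(f["T_tool_cam"]); s=observe(); R=Ro.from_euler("xyz",s["tool_rot"]).as_matrix()
for n in ("lever_tip","grip_back","trigger_pad"):
    for r in tip_of(f,n)[:2]:
        u,v=r["position"]; p=f["range_z"][int(v),int(u)]
        c=T@[(u-f["cx"])/f["fx"]*p,(v-f["cy"])/f["fy"]*p,p,1]
        print(n,round(r["confidence"],2),u,v,(1e3*B@(R@c[:3]+s["position"]-O)).round(1))
cv2.imwrite("pics/w1.png",f["image"][:,:,::-1])
E
```

```text
clock: 3.7
position: [0.6113, -0.2884, 0.2385]
tool_rot: [-3.14, -0.001, -2.988]
force: [-1.5, 0.1, 0.0]
grip_width: 0.0003
finger_force: 0.0
t 3.7 board mm [-202.4   -1.2  238.5] F board [0.4 1.5 0. ] w 0.0
tool shift mm [  1.1  -2.3 118.5]
turn deg [-0.12 -0.04 -0.2 ]
lever_tip 0.69 373.6 193.0 [-163.3    0.7  136.6]
grip_back 0.55 553.4 198.8 [-41.9   0.5 149.3]
grip_back 0.24 568.9 321.7 [  89.3 -196.2   29.2]
trigger_pad 0.7 508.0 153.0 [-42.   17.1  79.5]
```

View pics/w1.png

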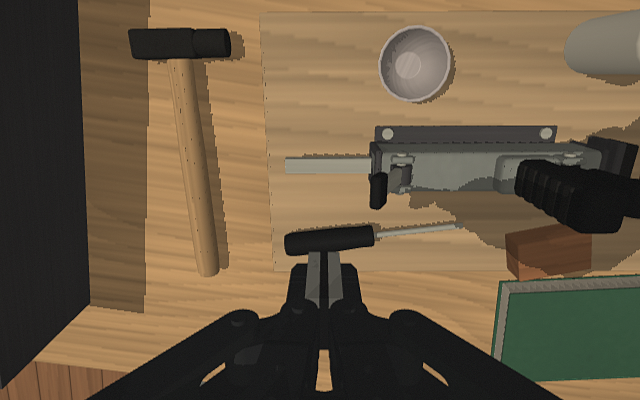

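The picture shows the lever tip at (374,193), leaning rearward, with free space behind it. Now descend and push.

```bash

python3 -m creep '[[[1,0.001,-0.002,0.04,0,0,0],[1,0,0,0.04,0,0,0],[1,0,0,0.038,0,0,0],[1,0,0,0,0,0,0],[1,0,0.015,0,0,0,0],[1,0,0.015,0,0,0,0],[1,0,0.01,0,0,0,0],[1,0,0.01,0,0,0,0]]]'
python3 -c "
from h import *
where([-125,0,120])"
python3 -m creep '[[[1,0,0.01,0,0,0,0],[1,0,0.01,0,0,0,0],[1,0,0.008,0,0,0,0],[1,0,0,0,0,0,0]]]'
python3 - <<'E'
from h import *
where([-125,0,120])
f=grab_frame("top")
for r in tip_of(f,"lever_tip")[:3]: print(r["position"],r["confidence"],(B@(px2w(f,*r["position"])-O)*1e3).round(1))
f=grab_frame("scene")
for r in tip_of(f,"lever_tip")[:3]: print(r["position"],r["confidence"],(B@(px2w(f,*r["position"])-O)*1e3).round(1))
E
```

```text
clock: 4.7
position: [0.6034, -0.2354, 0.1245]
tool_rot: [-3.14, 0.004, -2.984]
force: [1.0, 0.2, 0.2]
grip_width: 0.0003
finger_force: 0.0
t 4.7 board mm [-148.8   -1.8  124.5] F board [ 0.1 -1.   0.2] w 0.0
tool shift mm [ 1.8 23.8  4.5]
turn deg [-0.1   0.23  0.04]
clock: 5.1
position: [0.5988, -0.2137, 0.1229]
tool_rot: [-3.133, 0.003, -2.987]
force: [6.4, -27.5, 1.2]
grip_width: 0.0
finger_force: 12.6
t 5.1 board mm [-126.7   -0.6  122.9] F board [-28.2  -2.    1.2] w 0.0
tool shift mm [0.6 1.7 2.9]
turn deg [-0.47  0.2  -0.15]
[255.9, 182.5] 0.4 [-107.6    1.4  137.6]
```

The lever sits at its forward end: the tip reads -108 and the push force rose against the stop. Back off and lift.

```bash

python3 -m creep '[[[1,0,-0.015,0,0,0,0],[1,0,-0.015,0,0,0,0],[1,0,0,-0.05,0,0,0],[1,0,0,-0.05,0,0,0],[1,0,0,-0.02,0,0,0],[1,0,0,0,0,0,0]]]'
python3 - <<'E'
from h import *
where([65,0,250])
f=grab_frame("scene"); cv2.imwrite("pics/s2.png",cv2.resize(f["image"][150:270,200:380,::-1],None,fx=4,fy=4))
for r in tip_of(f,"lever_tip")[:3]: print(r["position"],r["confidence"],(B@(px2w(f,*r["position"])-O)*1e3).round(1))
E
```

```text
clock: 5.9
position: [0.6037, -0.2392, 0.2448]
tool_rot: [-3.14, 0.004, -2.985]
force: [-0.6, 0.0, -0.4]
grip_width: 0.0001
finger_force: 0.0
t 5.9 board mm [-152.6   -1.5  244.8] F board [ 0.1  0.6 -0.4] w 0.0
tool shift mm [  1.5 217.6  -5.6]
turn deg [-0.1   0.25 -0.  ]
[259.6, 181.9] 0.55 [-101.7   11.1  133.2]
```

View pics/s2.png

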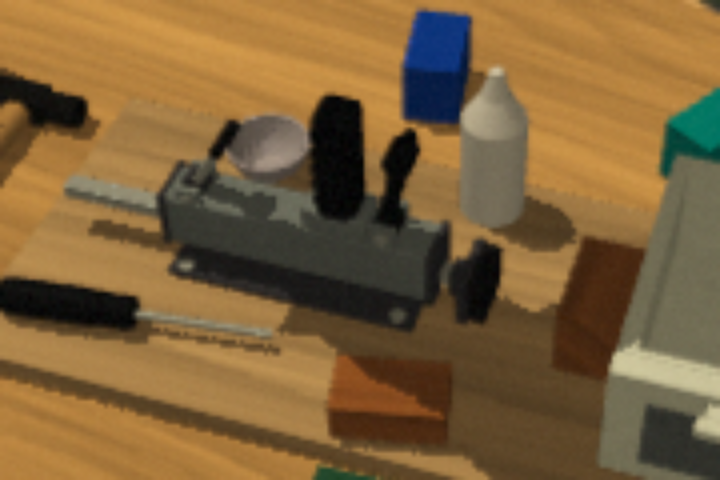

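The lever now leans forward (crop 225,138), and nothing else has moved. On to the front of the trigger.

```bash

python3 -m creep '[[[1,0,0.04,0,0,0,0],[1,0.002,0.045,0,0,0,0],[1,0,0.045,0,0,0,0],[1,0,0.045,0,0,0,0],[1,0,0.035,0,0,0,0],[1,0,0,0,0,0,0],[1,0,0,0.04,0,0,0],[1,0,0,0.04,0,0,0],[1,0,0,0.03,0,0,0],[1,0,0,0,0,0,0]]]'
python3 -c "
from h import *
where([50,0,132])"
```

```text
clock: 7.0
position: [0.565, -0.032, 0.127]
tool_rot: [3.141, -0.008, -2.985]
force: [-1.4, -0.3, 0.2]
grip_width: -0.0001
finger_force: 0.0
t 7.0 board mm [ 58.1   4.3 127. ] F board [-0.   1.4  0.2] w -0.0
tool shift mm [-4.3 -8.1 -5. ]
turn deg [ 0.04 -0.44 -0.  ]
```

```bash

python3 -m creep '[[[1,-0.004,-0.008,-0.005,0,0,0],[1,0,0,0,0,-0.4,0],[1,0,0,0,0,0,0]]]'
for i in 1; do python3 -c "
from h import *
where()"; done
python3 -m creep '[[[1,0,-0.008,0,0,0,0],[1,0,0,0,0,0,0]]]' | grep -E 'force|finger'
python3 -c "
from h import *
where()"
python3 -m creep '[[[1,0,-0.008,0,0,0,0],[1,0,0,0,0,0,0]]]'| grep -E 'force|finger'
python3 -c "
from h import *
where()"
python3 -m creep '[[[1,0,-0.006,0,0,0,0],[1,0,0,0,0,0,0]]]'| grep -E 'force|finger'
python3 -c "
from h import *
where()"
```

```text
clock: 7.3
position: [0.5737, -0.0394, 0.1379]
tool_rot: [-3.141, 0.01, -2.985]
force: [0.1, 1.0, -0.7]
grip_width: -0.0
finger_force: 0.0
t 7.3 board mm [ 49.5  -3.1 137.9] F board [ 1.  -0.3 -0.7] w -0.0
turn deg [-0.02  0.56 -0.04]
force: [0.3, -1.0, 1.0]
finger_force: 0.0
t 7.5 board mm [ 40.9  -2.4 136.9] F board [-1.1 -0.1  1. ] w -0.0
turn deg [-0.04  0.45 -0.06]
force: [-0.3, 2.4, 0.3]
finger_force: 1.2
t 7.7 board mm [ 33.3  -2.5 136.5] F board [ 2.4 -0.1  0.3] w -0.0
turn deg [-0.01  0.42 -0.04]
force: [-1.5, 5.3, 3.8]
finger_force: 2.6
t 7.9 board mm [ 28.3  -2.6 136.5] F board [5.5 0.7 3.8] w 0.0
turn deg [0.04 0.42 0.01]
```

```bash

python3 -m creep '[[[1,0.002,-0.005,0.002,0,0,0],[1,0,-0.005,0,0,0,0],[1,0,0,0,0,0,0]]]'| grep -E 'finger'
python3 -c "
from h import *
where()"
python3 -m creep '[[[1,0,-0.004,0,0,0,0],[1,0,0,0,0,0,0]]]'| grep -E 'finger'
python3 -c "
from h import *
where()"
python3 -m creep '[[[1,0,-0.003,0,0,0,0],[1,0,0,0,0,0,0]]]'| grep -E 'finger'
python3 - <<'E'
from h import *
where()
for n in ("scene","top"):
    f=grab_frame(n)
    for t in ("pad","bar","block"):
        print(n,t,[(round(r["confidence"],2),np.round(r["position"]),(B@(px2w(f,*r["position"])-O)*1e3).round(1)) for r in tip_of(f,t)][:2])
    d=f["range_z"];v,u=np.mgrid[0:400,0:640]
    c=np.stack([(u-f["cx"])/f["fx"]*d,(v-f["cy"])/f["fy"]*d,d],-1)
    p=((c-np.array(f["t"]))@np.array(f["R"])-O)@B.T*1e3
    m=(d>0)&(abs(p[...,1])<23)&(p[...,2]>58)&(p[...,2]<76)&(p[...,0]>46)&(p[...,0]<180)
    print(np.histogram(p[m][:,0],bins=np.arange(46,182,4))[0])
E
```

```text
finger_force: 3.0
t 8.2 board mm [ 18.6  -0.9 134.6] F board [ 5.8 -1.   4.1] w 0.0
turn deg [0.04 0.45 0.02]
finger_force: 3.4
t 8.4 board mm [ 14.9  -0.9 134.6] F board [ 6.3 -0.8  5. ] w -0.0
turn deg [0.05 0.44 0.04]
finger_force: 3.1
t 8.6 board mm [ 12.   -0.9 134.5] F board [ 6.5 -1.2  4. ] w 0.0
turn deg [0.06 0.44 0.05]
scene pad [(0.57, array([322., 223.]), array([ 82.5, -19.8,  66. ])), (0.42, array([295., 207.]), array([  4.1, -12.6,  94.9]))]
scene bar [(0.8, array([297., 224.]), array([ 7.9, -8.2, 26.3])), (0.21, array([278., 186.]), array([-38.1, -13.4, 158.4]))]
scene block [(0.92, array([432., 340.]), array([ 387. , -242.7,   40.5])), (0.88, array([377., 190.]), array([199.4, 107.6, 103.7]))]
[ 0  1  1  7  7 12 22 21 23 19 16  0  0  0  0  0  0  0  0  0 10 19 17 17
 19 17 20 17 20 18 17  6  0]
top pad []
top bar []
top block [(0.92, array([275., 193.]), array([149.6,   9.5,  71.3])), (0.87, array([271., 268.]), array([188.8, 204.3,  54.4]))]
[ 0  0  0  0  0  0  0  0  0  0  0  0  0  0  0  0  0  0  0  3 28 25 27 24
 25 26 24 28 25 24 24 21  0]
```

```bash
cat > m.py <<'E'
from h import *
def gap():
    f=grab_frame("scene")
    d=f["range_z"];v,u=np.mgrid[0:400,0:640]
    c=np.stack([(u-f["cx"])/f["fx"]*d,(v-f["cy"])/f["fy"]*d,d],-1)
    p=((c-np.array(f["t"]))@np.array(f["R"])-O)@B.T*1e3
    m=(d>0)&(abs(p[...,1])<23)&(p[...,2]>58)&(p[...,2]<69)&(p[...,0]>46)&(p[...,0]<125); x=p[m][:,0]
    m=(d>0)&(abs(p[...,1])<30)&(p[...,2]>70)&(p[...,2]<76)&(p[...,0]>110)&(p[...,0]<200); y=p[m][:,0]
    print("pad",np.percentile(x,[5,50,97]).round(1),"block",np.percentile(y,[3,97]).round(1)); return f
if __name__=="__main__": where(); gap()
E
python3 m.py
python3 -m creep '[[[1,0,-0.001,0,0,0,0],[1,0,0,0,0,0,0],[1,0,0.013,0,0,0,0],[1,0,0.014,0,0,0,0],[1,0,0,0,0,0,0]]]'
python3 m.py
python3 -m creep '[[[1,0,-0.009,0,0,0,0],[1,0,-0.009,0,0,0,0],[1,0,-0.009,0,0,0,0],[1,0,0,0,0,0,0]]]'
python3 m.py
```

```text
t 9.0 board mm [ 12.1  -0.9 134.5] F board [ 5.8 -0.8  4.3] w 0.0
turn deg [0.05 0.44 0.05]
pad [58.4 77.8 87.4] block [129.1 170.3]
clock: 9.55
position: [0.5726, -0.0491, 0.1341]
tool_rot: [3.141, 0.007, -2.982]
force: [0.8, 0.8, 0.5]
grip_width: -0.0002
finger_force: 0.0
t 9.55 board mm [ 40.   -0.4 134.1] F board [ 0.7 -0.9  0.5] w -0.0
turn deg [0.05 0.37 0.17]
pad [59.5 77.5 87.1] block [128.9 170.5]
clock: 10.0
position: [0.5776, -0.0785, 0.1345]
tool_rot: [3.14, 0.008, -2.985]
force: [-0.1, 6.0, 4.3]
grip_width: -0.0001
finger_force: 2.9
t 10.0 board mm [ 10.2  -0.8 134.5] F board [ 5.9 -0.9  4.3] w -0.0
turn deg [ 0.08  0.44 -0.01]
pad [69.6 86.7 98.3] block [129.3 170.1]
```

Each stroke gains 10 mm. Two more full strokes.

```bash

python3 -m creep '[[[1,0,0.014,0,0,0,0],[1,0,0.014,0,0,0,0],[1,0,0,0,0,0,0],[1,0,-0.009,0,0,0,0],[1,0,-0.009,0,0,0,0],[1,0,-0.01,0,0,0,0],[1,0,0,0,0,0,0]]]'
python3 m.py
python3 -m creep '[[[1,0,0.014,0,0,0,0],[1,0,0.014,0,0,0,0],[1,0,0,0,0,0,0],[1,0,-0.009,0,0,0,0],[1,0,-0.009,0,0,0,0],[1,0,-0.009,0,0,0,0],[1,0,0,0,0,0,0]]]'
python3 m.py
```

```text
clock: 10.75
position: [0.5776, -0.0785, 0.1346]
tool_rot: [3.14, 0.008, -2.985]
force: [-0.1, 7.1, 4.1]
grip_width: -0.0
finger_force: 3.2
t 10.75 board mm [ 10.2  -0.8 134.6] F board [ 7.  -1.1  4.1] w -0.0
turn deg [ 0.09  0.44 -0.01]
pad [ 81.6  97.4 108.3] block [129.5 169.9]
clock: 11.5
position: [0.5775, -0.0783, 0.1345]
tool_rot: [3.141, 0.008, -2.985]
force: [1.9, 4.4, 4.0]
grip_width: -0.0001
finger_force: 2.3
t 11.5 board mm [ 10.4  -0.8 134.5] F board [ 4.1 -2.6  4. ] w -0.0
turn deg [ 0.03  0.45 -0.04]
pad [ 75.1 107.5 118.4] block [127.9 170.6]
```

```bash

python3 -m creep '[[[1,0,0.014,0,0,0,0],[1,0,0.014,0,0,0,0],[1,0,0,0,0,0,0],[1,0,-0.009,0,0,0,0],[1,0,-0.005,0,0,0,0],[1,0,0,0,0,0,0]]]' >/dev/null
python3 m.py
for i in 1; do python3 -m creep '[[[1,0,-0.004,0,0,0,0],[1,0,0,0,0,0,0]]]'>/dev/null; python3 m.py; done
python3 -m creep '[[[1,0,-0.003,0,0,0,0],[1,0,0,0,0,0,0]]]'>/dev/null; python3 m.py
python3 -m creep '[[[1,0,-0.003,0,0,0,0],[1,0,0,0,0,0,0]]]'>/dev/null; python3 m.py
```

```text
t 12.15 board mm [ 24.2  -0.7 134.7] F board [ 5.9 -0.3  5.7] w -0.0
turn deg [-0.    0.44 -0.05]
pad [ 90.6 109.5 120.7] block [127.7 170.6]
t 12.4 board mm [ 20.4  -0.7 134.6] F board [ 5.6 -1.1  5.1] w 0.0
turn deg [ 0.    0.45 -0.03]
pad [ 94.1 111.7 122.7] block [128.6 170.7]
t 12.65 board mm [ 17.6  -0.7 134.7] F board [6.7 0.2 5.3] w -0.0
turn deg [ 0.02  0.44 -0.03]
pad [ 95.3 113.2 124.2] block [120.5 170.6]
t 12.9 board mm [ 14.6  -0.7 134.7] F board [7.4 0.3 6. ] w -0.0
turn deg [ 0.02  0.45 -0.02]
pad [ 87.9 113.9 124.6] block [117.4 169.8]
```

```bash

python3 -m creep '[[[1,0,-0.003,0,0,0,0],[1,0,0,0,0,0,0]]]'>/dev/null; python3 m.py
python3 -m creep '[[[1,0,-0.002,0,0,0,0],[1,0,0,0,0,0,0]]]'>/dev/null; python3 - <<'E'
from m import *
where(); f=gap(); cv2.imwrite("pics/s3.png",cv2.resize(f["image"][170:280,260:420,::-1],None,fx=5,fy=5))
E
```

```text
t 13.15 board mm [ 11.6  -0.7 134.6] F board [ 5.9 -1.2  3.4] w 0.0
turn deg [ 0.01  0.44 -0.02]
pad [ 74.1 114.3 124.5] block [118.1 170.3]
t 13.4 board mm [ 10.1  -0.7 134.5] F board [ 8.  -1.6  3.9] w 0.0
turn deg [ 0.05  0.43 -0.  ]
pad [ 77.7 113.7 124.2] block [114.2 170.6]
```

View pics/s3.png

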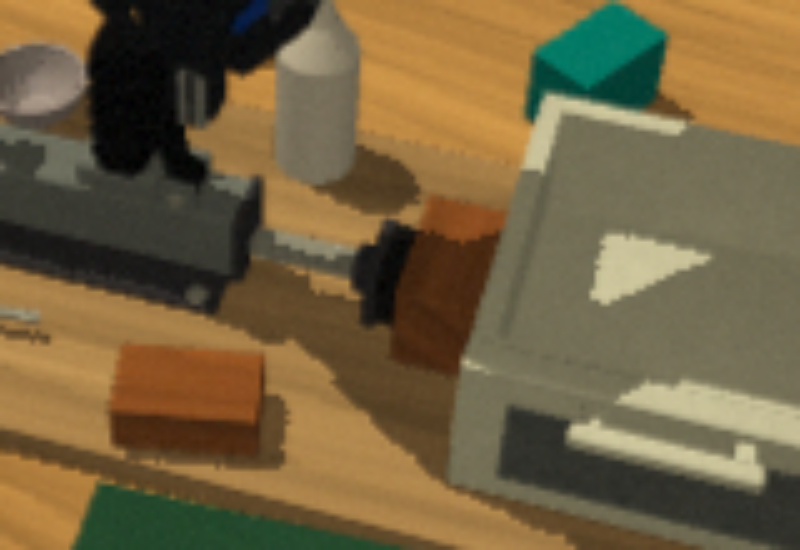

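The pad is almost at the block (crop 395,270). Final stroke in small steps, watching the force.

```bash

python3 -m creep '[[[1,0,0.014,0,0,0,0],[1,0,0.014,0,0,0,0],[1,0,0,0,0,0,0],[1,0,-0.007,0,0,0,0],[1,0,0,0,0,0,0]]]' >/dev/null; python3 m.py
python3 -m creep '[[[1,0,-0.002,0,0,0,0],[1,0,0,0,0,0,0]]]'>/dev/null; python3 m.py
python3 -m creep '[[[1,0,-0.002,0,0,0,0],[1,0,0,0,0,0,0]]]'>/dev/null; python3 m.py
python3 -m creep '[[[1,0,-0.002,0,0,0,0],[1,0,0,0,0,0,0]]]'>/dev/null; python3 m.py
```

```text
t 13.95 board mm [ 30.4  -0.5 134.5] F board [ 6.4 -1.   2.5] w 0.0
turn deg [-0.01  0.43 -0.03]
pad [ 69.9 114.4 124.4] block [120.5 170.5]
t 14.2 board mm [ 29.2  -0.6 134.5] F board [ 6.1 -0.8  4.4] w -0.0
turn deg [ 0.03  0.42 -0.01]
pad [ 96.2 114.8 124.5] block [120.2 170.3]
t 14.45 board mm [ 27.4  -0.6 134.6] F board [7.9 0.5 6.2] w -0.0
turn deg [0.04 0.43 0.  ]
pad [ 65.  114.7 124.2] block [116.5 170.3]
t 14.7 board mm [ 25.5  -0.7 134.6] F board [ 8.1 -0.3  6.7] w -0.0
turn deg [0.04 0.43 0.01]
pad [ 70.8 113.4 124.5] block [116.5 170.1]
```

```bash

python3 -m creep '[[[1,0,-0.002,0,0,0,0],[1,0,0,0,0,0,0]]]'>/dev/null; python3 m.py
python3 -m creep '[[[1,0,-0.002,0,0,0,0],[1,0,0,0,0,0,0]]]'>/dev/null; python3 m.py
python3 -m creep '[[[1,0,0,0,0,0,0],[1,0,0,0,0,0,0]]]'>/dev/null; python3 m.py
```

```text
t 14.95 board mm [ 23.7  -0.7 134.6] F board [ 8.8 -0.4  8. ] w 0.0
turn deg [0.05 0.43 0.01]
pad [ 66.2 114.1 124.5] block [116.4 170.5]
t 15.2 board mm [ 22.   -0.8 134.7] F board [10.7  0.2  8.7] w 0.0
turn deg [0.07 0.43 0.02]
pad [ 69.4 114.9 124.7] block [116.2 170.6]
t 15.45 board mm [ 22.1  -0.8 134.7] F board [11.4  0.4  9.4] w -0.0
turn deg [0.07 0.44 0.04]
pad [ 62.5 114.3 124.4] block [119.7 170.6]
```

```bash

python3 -m creep '[[[1,0,-0.0015,0,0,0,0],[1,0,0,0,0,0,0],[1,0,0,0,0,0,0]]]'>/dev/null; python3 - <<'E'
from m import *
for i in range(3): where(); f=gap()
cv2.imwrite("pics/s4.png",cv2.resize(f["image"][170:280,260:420,::-1],None,fx=5,fy=5))
E
```

```text
t 15.8 board mm [ 20.9  -0.8 134.7] F board [12.3  1.2 10.5] w -0.0
turn deg [0.09 0.43 0.05]
pad [103.6 116.5 124.6] block [117.7 170.5]
t 15.85 board mm [ 20.9  -0.8 134.8] F board [12.1  1.  11.9] w -0.0
turn deg [0.09 0.43 0.04]
pad [ 66.3 115.4 124.5] block [116.5 170.5]
t 15.9 board mm [ 20.8  -0.8 134.7] F board [11.7  1.  11.1] w 0.001
turn deg [0.08 0.43 0.04]
pad [ 78.1 114.6 124.6] block [118.3 170.4]
```

View pics/s4.png

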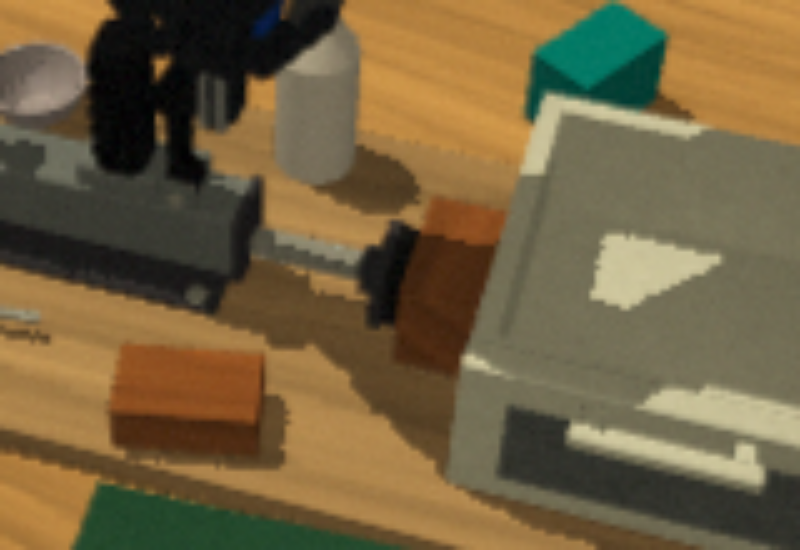

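The pad is pressed flush on the block (crop 405,275). One small step more to centre it in the 10–17 N range.

```bash

python3 -m creep '[[[1,0,-0.0012,0,0,0,0],[1,0,0,0,0,0,0],[1,0,0,0,0,0,0],[1,0,0,0,0,0,0],[1,0,0,0,0,0,0]]]'>/dev/null; python3 - <<'E'
from m import *
for i in range(3): where(); f=gap()
f=grab_frame("top")
for r in tip_of(f,"lever_tip")[:2]: print(r["confidence"],(B@(px2w(f,*r["position"])-O)*1e3).round(1))
E
```

```text
t 16.45 board mm [ 19.6  -0.8 134.7] F board [12.1  1.  10.8] w -0.0
turn deg [0.08 0.44 0.04]
pad [ 63.4 116.5 124.6] block [118.6 170.7]
t 16.5 board mm [ 19.7  -0.9 134.8] F board [11.4  1.7  9.5] w -0.0
turn deg [0.08 0.44 0.04]
pad [ 66.2 115.1 124.6] block [115.5 170.7]
t 16.55 board mm [ 19.7  -0.8 134.7] F board [13.   2.2 10.7] w 0.0
turn deg [0.09 0.44 0.05]
pad [ 62.9 114.7 124.6] block [118.3 170.8]
0.56 [-108.9   -1.5  136.1]
0.3 [ 114.  -207.8   26.9]
```

```bash

python3 -m creep '[[[1,0,-0.0015,0,0,0,0],[1,0,0,0,0,0,0],[1,0,0,0,0,0,0],[1,0,0,0,0,0,0]]]'>/dev/null; python3 - <<'E'
from m import *
for i in range(5): where(); f=gap()
E
```

```text
t 17.1 board mm [ 18.3  -0.8 134.8] F board [13.   1.1 11. ] w 0.0
turn deg [0.1  0.43 0.05]
pad [ 85.1 114.1 124.2] block [117.7 171. ]
t 17.15 board mm [ 18.3  -0.8 134.8] F board [13.   0.3 11.6] w 0.0
turn deg [0.09 0.44 0.05]
pad [ 67.7 114.9 124.5] block [117.1 171.1]
t 17.2 board mm [ 18.3  -0.8 134.8] F board [12.5  1.3 11.2] w 0.0
turn deg [0.09 0.44 0.05]
pad [ 60.9 114.5 123.7] block [121.7 170.6]
t 17.25 board mm [ 18.3  -0.9 134.8] F board [12.3  1.6 12.2] w -0.0
turn deg [0.09 0.44 0.05]
pad [ 74.9 115.9 124.6] block [116.8 170.5]
t 17.3 board mm [ 18.3  -0.9 134.8] F board [13.1  1.5 11.5] w 0.0
turn deg [0.09 0.44 0.05]
pad [ 90.9 116.9 124.4] block [117.9 170.9]
```

```bash
python3 -c "
from h import *
where(); print(job_done())"
```

```text
t 17.35 board mm [ 18.3  -0.9 134.8] F board [13.8  0.9 11.3] w -0.0
turn deg [0.1  0.44 0.05]
the job is handed in; nothing more can be done
None
```

I locked the ratchet with the release lever and pumped the trigger until the rubber pad pressed on the block. I handed the job in at 17.4 s, still holding the trigger at about 13 N, with the pad squeezed an estimated 3–4 mm (worked out from force and finger travel, not measured directly).

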